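# Set the focus stop collar on the macro rail

## Task

The specimen carriage on the macro photo rail has been brought into focus, so do not let it shift. Slacken the knurled brass thumbscrew of the stop collar on the lens side of the carriage, slide that collar along the shaft until it bears lightly on the carriage's spring buffer, then do the thumbscrew up again finger-tight, neither loose nor forced, with the collar still touching the buffer, and let go. Leave the collar at the far end, the tools and everything else on the table as they are.

Things in the scene. Friction and masses are not known exactly. Their poses are not given: they have to be found in the camera images.
- rail: The fixed macro photo rail: a black base plate 170 x 600 mm, its top 22 mm above the table, two aluminium end blocks (centred at y = -240 and +105 mm, tops at 100 mm), a lens and a camera at one end. Origin on the table, straight below the shaft axis. y runs along the shaft and points to the lens end; z is up.
- lens_front (a point): Middle of the front of the lens's cream ring light, 56 mm across, at rail x = +20, y = +178 mm, 135 mm above the table; lens and camera reach 166 mm above the table.
- shaft: The level steel guide shaft, 16 mm across, fixed in the end blocks, axis 75 mm above the table; a keyway along its top keeps the collars upright. Origin on its axis straight above the rail's origin. A thinner guide rod, 10 mm across, runs 55 mm behind it (rail +x) at a height of 62 mm.
- collar: The stop collar to set: dark steel ring, 40 mm across, 18 mm wide, on the shaft between the lens-side end block and the carriage; the boss on top, 17 mm across, ends 28 mm above the shaft axis. Origin in its bore, on the shaft axis; axes like the rail's. Clamped while its screw is tight; slack, it slides along the shaft with a steady drag of about 2.5 N. Starts 20 to 130 mm clear of the buffer.
- thumbscrew: The collar's knurled brass thumbscrew, upright: round head 22 mm across, 20 mm high, on a 6 mm stem. Origin at the middle of the head, on the screw's axis, 43 mm above the shaft axis (118 mm above the table). Right-handed: counter-clockwise from above slackens it; it rises 1 mm per radian (coarse quick thread). The collar can be pushed along by the head.
- screw_tip (a point): The thumbscrew's tip inside the collar, which bears on the shaft when tight. 1.4 to 2.4 rad of slackening free it; then the screw turns easily (0.02 N m). Done up again, clamping force and torque rise evenly from where the tip bears, by about 24 N and 0.15 N m per radian; finger-tight is 0.2 to 0.4 N m. When tight it stays where it is left.
- carriage: The specimen carriage: aluminium block, 70 mm along the shaft, 100 mm across, top 86 mm above the table, with a black plate, a cork disc and a brown fossil on it (up to 129 mm above the table). Origin on the shaft axis, in the middle of its length; axes like the rail's. Only its own drag, about 5 N along the shaft, keeps it in place.
- carriage_face (a point): Middle of the carriage's lens-side face, on the shaft axis. From it, 14.5 mm to the robot's side (rail -x) and level with the shaft, an adjustable spring buffer points to the collar, whose flat face meets it first: a steel barrel 11 mm across with a sprung rubber dome 8 mm across. The dome's end stands 8 to 32 mm out (its setting is not measured) and gives 1 mm per 3 N, at most 6 mm.
- end_collar: A second collar with an identical thumbscrew at the far end of the shaft, on the other side of the carriage; to be left alone. Origin in its bore, on the shaft axis.
- spare_collar: Bystander: a loose dark steel ring 40 mm across, 18 mm high, lying flat on the table in front of the rail. Origin under its middle.
- hex_key: Bystander: a dark L-shaped hex key, 90 x 30 mm, 6 mm thick, lying in front of the rail. Origin under the middle of its long arm.
- lens_cap: Bystander: a black lens cap, 56 mm across, 10 mm high. Origin under its middle.
- petri_dish: Bystander: a clear open dish, 90 mm across, 16 mm high, behind the rail. Origin under its middle.
- vial_a: Bystander: a clear glass vial with a white cap, 26 mm across, 55 mm high, behind the rail. Origin under its middle.
- vial_b: Bystander: an amber glass vial with a blue cap, 26 mm across, 55 mm high, behind the rail. Origin under its middle.
- tweezers: Bystander: steel tweezers, 115 mm long, lying on the table. Origin under their middle.
- mug: Bystander: a blue mug, 82 mm across, 95 mm high, at the right. Origin under its middle.

How it is judged:
On the way, in this order (a step that is already met when the one before it is completed fails the run):
1. the thumbscrew is slackened until its tip no longer presses on the shaft (contact force between thumbscrew and shaft below 2 N), for 0.2 s.
2. the collar has been slid up until it bears on the carriage's buffer (contact force between collar and carriage above 0.8 N), for 0.2 s.
At the end, for the whole second after the job is handed in: The thumbscrew is tight again (its tip presses on the shaft with more than 18 N, reached at about 0.12 N m), the collar rests against the carriage's buffer (contact force above 0.3 N) and is still, and the carriage is within 1.5 mm of where it stood at the start (contact force between thumbscrew and shaft above 18 N and contact force between collar and carriage above 0.3 N and distance of carriage from where it was at the start of the episode below 0.0015 m and linear speed of collar below 0.005 m/s); the robot touches nothing.
It fails at once if the carriage is shifted by more than 1.5 mm (distance of carriage from where it was at the start of the episode above 0.0015 m).
It fails at once if the thumbscrew is forced (its tip presses on the shaft with more than 90 N, about 0.55 N m) (contact force between thumbscrew and shaft above 90 N).
It fails at once if the collar at the far end is moved by more than 3 mm (distance of end_collar from where it was at the start of the episode above 0.003 m).
It fails at once if something else on the table is moved by more than 20 mm (distance of any of spare_collar, hex_key, lens_cap, petri_dish, vial_a, vial_b, tweezers, mug from where it was at the start of the episode above 0.02 m).
It also fails if it takes over 72 s, if anything falls off the work surface, if the arm or the gripper's body presses on something with over 40 N, if the wrist force passes 120 N, or if a joint passes its speed limit or range.

## Robot

A 6-joint arm with a two-finger parallel gripper is mounted at the origin on the work surface. World frame = base frame: x ahead of the robot, y to its left, z up, the work surface at z = 0. Lengths are in m, angles in rad, forces in N, time in s.
With the tool pointing down it reaches from about 0.25 to 0.725 m from the base axis. Payload 4 kg.
Tool frame: the origin (TCP) lies midway between the tips of the shut fingers; the grasp point (between the pads) lies 19 mm behind it (bot.grasp_offset is the distance from the TCP to the grasp point, in m); z points along the fingers, y is the direction in which the jaws open and shut (so a half turn about z gives the same grasp; the last joint's range is limited). The gripper opens to 85 mm and grips with 20 to 120 N. Pads are 22 mm wide; open, the fingers measure 114 mm over their backs; the gripper's body (76 mm by 85 mm) begins 54 mm behind the grasp point. The pads swing forward as they close: fully open they stand 13 mm farther back than shut.
Start: joints at [1.288, 0.241, 0.005, 1.335, 0, 1.571], TCP at [0.14, 0.48, 0.231] pointing down, gripper open.
Joint ranges: [-2.72, 2.72], [-1.05, 1.87], [-1.09, 1.28], [-1.99, 2.15], [-1.42, 1.44], [-3.14, 3.14]. Speed limits (rad/s): [2.79, 2.79, 3.14, 3.14, 3.14, 3.14].

## Interface

Orientations are given as a unit quaternion [x, y, z, w].
In Python, from workcell import sensors, optics, bot gives the robot as it stands.
- The arm moves only by the tool apply_moves, never from a script. Its argument "plan" is one flat list of numbers, 6 for each row, row after row: the shift along the tool's x, y, z in m, then the turn, a rotation vector about the tool's x, y, z in rad. In form: [tx, ty, tz, ax, ay, az, tx, ty, tz, ax, ay, az, ...]. A call has 1 to 12 rows; each row is the pose to reach, as a shift and turn from the pose commanded when the call began, along the tool's axes at that moment; what a row does not reach only later rows make up. A row lasts 1/12 s, in which the tool goes at most 41.7 mm and 7.16 degrees, less where a joint would pass 70% of its speed; a pose out of reach is approached as far as the arm can. A call with a gripper value outside its range is refused whole. "grip" is the finger opening in m, from 0 to 0.0854, set as the call begins (left out, the last holds). The fingers move at their own pace and stop on an object; the grip force is fixed at half the most. Time passes only in rows, so rows that repeat a pose let the fingers close. It gives the time, the measured TCP pose, the force and the opening at its end, in the units of the state.
- sensors.get_obs(): the state, without advancing time (a new reading comes with each control period).
- optics.camera(name): name is "scene" or "side" or "wrist"; returns a dict with "pixels" (420x560x3 uint8, red, green, blue), "fx", "fy", "cx", "cy" (pixels), "pose" (4x4, takes a point from camera to world coordinates); the wrist camera has in their place "tool_from_camera" (4x4, takes a point from camera to tool coordinates, whose origin is the TCP and whose axes are the flange's). Camera axes: x right, y up, looking along -z (the intrinsics and any distortion apply to the point x, -y, -z); pixel columns grow to the right and rows downward; lengths in m; the calibration is good to about 2 mm. A picture is of the moment at which its call begins: read the wrist's pose just before it. There is no depth.
- bot.job_done(): hands the job in, once; it reports no verdict.
The state is a dict: "clock": time; "joint_pos": joint angles; "joint_vel": joint speeds; "tau": joint torques, N m; "eef_pos": TCP position; "tool_rot": TCP orientation; "ft_force": force on the tool from outside, world axes, zero at the start; "ft_torque": the same for the moment, N m; "grip_width": finger opening in m.
Only numpy, scipy, OpenCV 4.12 (cv2) and the standard library are available. Lean on these libraries where they do the work, as an engineer would, in place of code of your own. Each camera call takes 0.05 s, during which the arm holds its last target.

## Working session

There is one attempt and no reset: what is moved stays moved. The work goes in short steps, Python scripts to look and compute and a tool call to move; the robot and the scene stay as the last step left them, time stands still between calls to the robot, and variables do not carry over. Pictures are saved under pics/ and viewed, and the job is handed in when it is done.

Besides the shell and the picture viewer there is one more tool, called as name(argument=value, ...), one argument or row to a line, values as JSON. apply_moves: Moves the arm, as the interface text tells. Its arguments: {"type":"object","properties":{"plan":{"type":"array","items":{"type":"number"}},"grip":{"type":"number"}},"required":["plan"]}

```bash
ls; mkdir -p pics
python3 - <<'E'
from workcell import sensors, optics, bot
import cv2,json
o=sensors.get_obs()
for k,v in o.items(): print(k,v)
print(bot.grasp_offset)
for n in ["scene","side","wrist"]:
    c=optics.camera(n)
    cv2.imwrite(f"pics/{n}0.png",c["pixels"][:,:,::-1])
    print(n,{k:(v if k!="pixels" else 0) for k,v in c.items()})
E
```

```text
pics
clock 0.0
joint_pos [1.28800818e+00 2.41390312e-01 3.68575489e-03 1.33521086e+00
 1.00687791e-05 1.57080545e+00]
joint_vel [ 0.00107915 -0.00025964  0.00013976  0.00157667 -0.00080233 -0.0010842 ]
tau [-1.34045174e-03 -3.72314429e+01  2.52411819e+01  1.69955799e-02
 -2.27901028e-04 -4.46640144e-06]
eef_pos [0.13933124 0.47951204 0.23040961]
tool_rot [ 1.40927854e-01  9.90019301e-01 -1.04826466e-03 -1.54294366e-04]
ft_force [0.05789146 0.21291465 0.12527289]
ft_torque [-0.00502317 -0.01627927 -0.03183316]
grip_width 0.08546714268048664
0.0187
scene {'pixels': 0, 'fx': 491.43994673339296, 'fy': 491.43994673339296, 'cx': 283.91358335785975, 'cy': 207.43300865583768, 'pose': array([[-0.56327746, -0.5984106 ,  0.56975719,  1.30574273],
       [ 0.82625084, -0.41235565,  0.38376082,  0.53914673],
       [ 0.00529606,  0.68692618,  0.7267079 ,  1.07072507],
       [ 0.        ,  0.        ,  0.        ,  1.        ]])}
side {'pixels': 0, 'fx': 538.9348643066404, 'fy': 538.9348643066404, 'cx': 273.5107208736312, 'cy': 213.73685804386352, 'pose': array([[ 0.9315548 ,  0.21849778, -0.29062757,  0.17546324],
       [-0.3635023 ,  0.54102588, -0.75839111, -1.05064638],
       [-0.00846974,  0.81212667,  0.5834197 ,  0.94593105],
       [ 0.        ,  0.        ,  0.        ,  1.        ]])}
wrist {'pixels': 0, 'fx': 311.3896588868811, 'fy': 311.3896588868811, 'cx': 277.8474383589582, 'cy': 209.4072875710191, 'tool_from_camera': array([[-6.68703755e-04,  9.47322820e-01,  3.20279608e-01,
         8.28918527e-02],
       [ 9.99999630e-01,  4.60088223e-04,  7.27025477e-04,
        -2.54123871e-04],
       [ 5.41370950e-04,  3.20279975e-01, -9.47322777e-01,
        -1.43351846e-01],
       [ 0.00000000e+00,  0.00000000e+00,  0.00000000e+00,
         1.00000000e+00]])}
```

View pics/scene0.png

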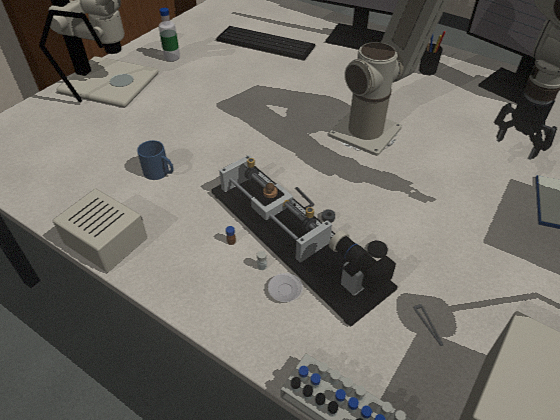

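View pics/side0.png

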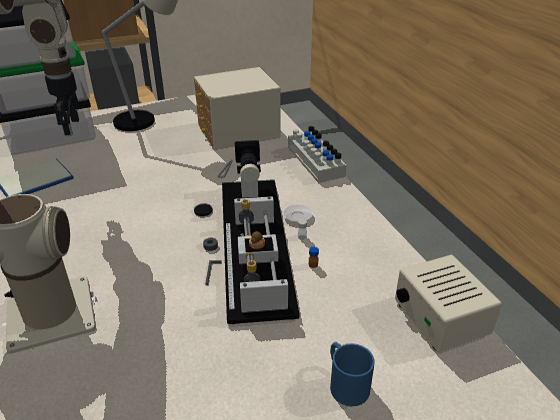

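View pics/wrist0.png

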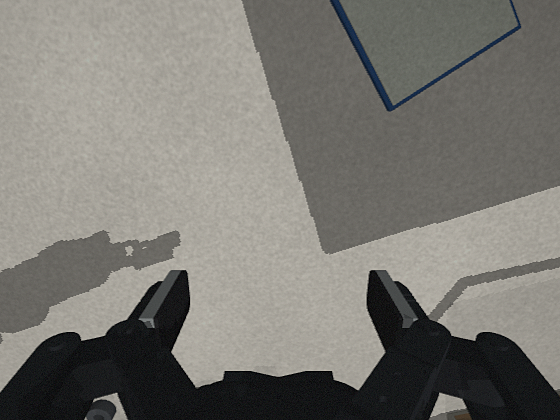

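The scene view shows the rail around (310,230), with the lens at the lower right. In the side view the rail is around (258,250), with the lens at the top. I'll enlarge both.

Run:
```python
import cv2
a=cv2.imread("pics/scene0.png")[145:325,205:405]; cv2.imwrite("pics/scene0c.png",cv2.resize(a,None,fx=3.3,fy=3.3,interpolation=cv2.INTER_CUBIC))
a=cv2.imread("pics/side0.png")[190:325,190:330]; cv2.imwrite("pics/side0c.png",cv2.resize(a,None,fx=4.4,fy=4.4,interpolation=cv2.INTER_CUBIC))
```

```text
(no output)
```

View pics/scene0c.png

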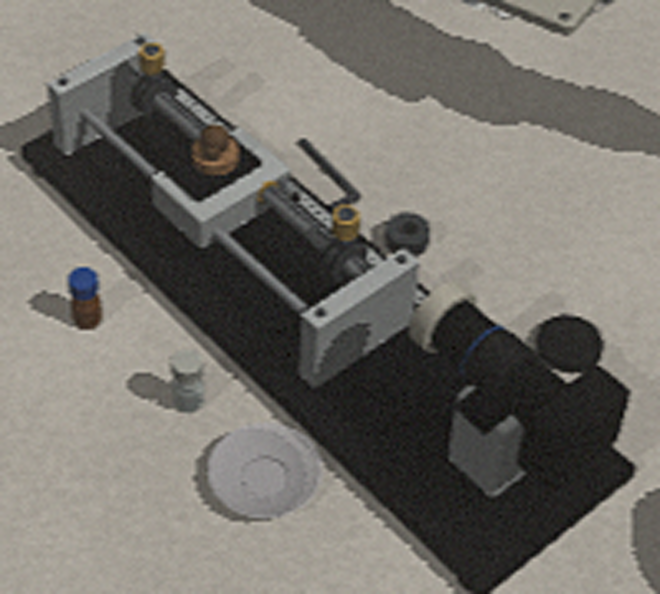

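View pics/side0c.png

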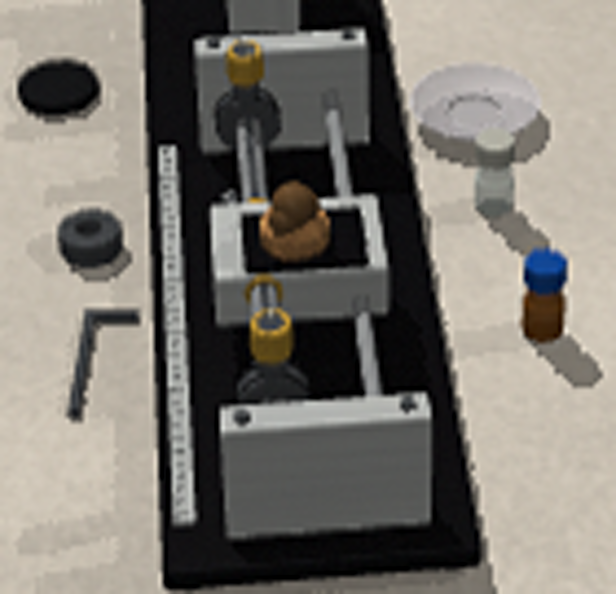

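Lens-side screw head centre: scene (309.9,212.8), side (245.7,204.1). Far-end head: scene (251.1,162.6), side (251.4,266.6). Next step is triangulating both.

```bash
cat > h.py <<'E'
import numpy as np
from scipy.spatial.transform import Rotation as R
from workcell import sensors, optics, bot
def ray(c,uv,pose=None):
    P=c["pose"] if pose is None else pose
    d=np.array([(uv[0]-c["cx"])/c["fx"],-(uv[1]-c["cy"])/c["fy"],-1.])
    return P[:3,3],P[:3,:3]@(d/np.linalg.norm(d))
def onz(c,uv,z,pose=None):
    o,d=ray(c,uv,pose); return o+d*(z-o[2])/d[2]
def tri(rs):
    A=0;b=0
    for o,d in rs:
        M=np.eye(3)-np.outer(d,d);A=A+M;b=b+M@o
    return np.linalg.solve(A,b)
def proj(c,p,pose=None):
    P=c["pose"] if pose is None else pose
    q=P[:3,:3].T@(np.asarray(p)-P[:3,3]); return np.array([c["cx"]+c["fx"]*q[0]/-q[2],c["cy"]-c["fy"]*q[1]/-q[2]])
def wpose(c,o):
    T=np.eye(4);T[:3,:3]=R.from_quat(o["tool_rot"]).as_matrix();T[:3,3]=o["eef_pos"];return T@c["tool_from_camera"]
E
python3 - <<'E'
from h import *
s=optics.camera("scene");d=optics.camera("side")
for n,a,b in [("ts",(309.9,212.8),(245.7,204.1)),("end",(251.1,162.6),(251.4,266.6))]:
    p=tri([ray(s,a),ray(d,b)]);print(n,p,proj(s,p)-a,proj(d,p)-b,onz(s,a,.118),onz(d,b,.118))
f=lambda x,y:(x/3.3+205,y/3.3+145)
g=lambda x,y:(x/4.4+190,y/4.4+190)
# block top corners z=.1 scene
for q in [(303,311),(410,258),(50,80),(140,40)]: print(q,onz(s,f(*q),.1))
for q in [(195,40),(365,32),(222,408),(430,395)]: print("side",q,onz(d,g(*q),.1))
for q in [(210,207),(383,200),(218,268),(390,265)]: print("sideCar",q,onz(d,g(*q),.086))
E
```

```text
ts [0.53493393 0.10150481 0.11469283] [-0.50089918  0.29501807] [-0.51424523 -0.24024156] [0.53595152 0.10354235 0.118     ] [0.53442338 0.09531729 0.118     ]
end [ 0.46381008 -0.14660274  0.1153878 ] [-0.50013436  0.25877789] [-0.65760635 -0.26131192] [ 0.4643744  -0.14421113  0.118     ] [ 0.46401558 -0.15087744  0.118     ]
(303, 311) [0.61856435 0.11691245 0.1       ]
(410, 258) [0.52403938 0.15728833 0.1       ]
(50, 80) [ 0.52344838 -0.21409827  0.1       ]
(140, 40) [ 0.43490073 -0.18112732  0.1       ]
side (195, 40) [0.52066549 0.15553427 0.1       ]
side (365, 32) [0.62423475 0.12343941 0.1       ]
side (222, 408) [ 0.42857796 -0.17445985  0.1       ]
side (430, 395) [ 0.53261671 -0.20551162  0.1       ]
sideCar (210, 207) [0.48065837 0.00569175 0.086     ]
sideCar (383, 200) [ 0.57728301 -0.0260378   0.086     ]
sideCar (218, 268) [ 0.46733006 -0.0492792   0.086     ]
sideCar (390, 265) [ 0.55889484 -0.08322003  0.086     ]
```

apply_moves(
  plan=[-0.04,-0.02,0,0,0,0,-0.08,-0.04,0,0,0,0,-0.12,-0.06,0,0,0,0,-0.16,-0.08,0,0,0,0,-0.195,-0.1,0,0,0,0,-0.23,-0.12,0,0,0,0,-0.265,-0.14,0,0,0,0,-0.3,-0.16,0,0,0,0,-0.335,-0.18,0,0,0,0,-0.37,-0.195,0,0,0,0,-0.405,-0.21,0,0,0,0,-0.43,-0.225,0,0,0,0],
)

```text
clock: 1.25
eef_pos: [0.4921, 0.1418, 0.2312]
tool_rot: [0.142, 0.99, 0.0, 0.001]
ft_force: [0.1, 0.3, 0.1]
grip_width: 0.0854
```

apply_moves(
  plan=[-0.025,-0.012,0,0,0,0,-0.045,-0.022,0,0,0,0,-0.055,-0.027,0,0,0,0,-0.055,-0.027,0,0,0,0,-0.055,-0.027,0,0,0,0],
)

```text
clock: 1.67
eef_pos: [0.5345, 0.1029, 0.2309]
tool_rot: [0.141, 0.99, 0.0, -0.001]
ft_force: [0.4, -0.7, 0.6]
grip_width: 0.0854
```

Run:
```python
from h import *
import cv2
o=sensors.get_obs()
for k,v in o.items(): print(k,v)
c=optics.camera("wrist");cv2.imwrite("pics/w1.png",c["pixels"][:,:,::-1])
P=wpose(c,o)
for p in [(0.535,.1015,.118),(.464,-.1466,.118)]: print(proj(c,p,P))
```

```text
clock 1.6667
joint_pos [1.89885838e-01 3.30159424e-01 1.25902020e-01 1.36784375e+00
 6.40375587e-04 4.73325696e-01]
joint_vel [ 0.0278753  -0.01898945 -0.01672452  0.00454856  0.00082541 -0.00112019]
tau [-8.52926932e-01 -4.12462592e+01  2.57632184e+01 -1.13474939e-01
 -6.74518989e-02 -1.53533608e-02]
eef_pos [0.53446289 0.10292246 0.2308997 ]
tool_rot [ 1.41246178e-01  9.89974237e-01  9.03433289e-05 -7.21111238e-04]
ft_force [ 0.36140898 -0.71685002  0.55330161]
ft_torque [-0.0142262   0.04491571  0.03628473]
grip_width 0.08539696927665794
[276.96414611 206.49165216]
[-20.39684974 207.96185491]
```

View pics/w1.png

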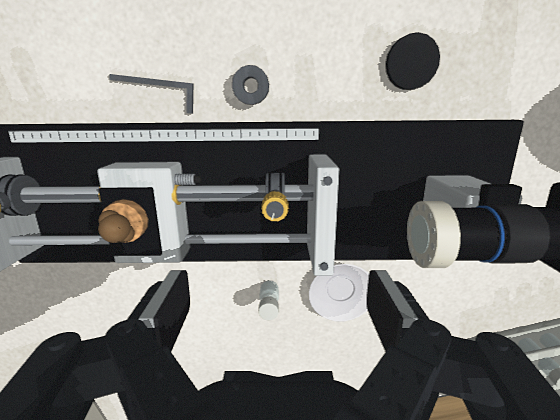

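The wrist view shows the screw head at about (274,207) and the buffer sticking out of the carriage to about (196,179). The boss is at (276,180). Zooming in.

Run:
```python
import cv2
a=cv2.imread("pics/w1.png")[145:265,160:350]; cv2.imwrite("pics/w1c.png",cv2.resize(a,None,fx=4,fy=4,interpolation=cv2.INTER_CUBIC))
```

```text
(no output)
```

View pics/w1c.png

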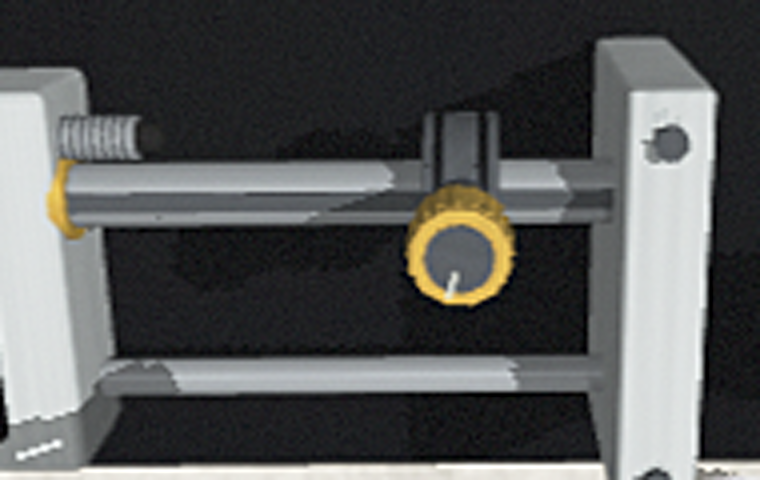

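Run:
```python
from h import *
o=sensors.get_obs();c=optics.camera("wrist");P=wpose(c,o)
f=lambda x,y:(x/4+160-.4,y/4+145-.4)
t=onz(c,f(461,258),.128,P);b=onz(c,f(163,136),.075,P)
u=np.array([.2756,.961,0]);u/=np.linalg.norm(u);x=np.array([u[1],-u[0],0])
print(t,b,"along",(t-b)@u,"across",(b-t)@x)
print("gap",(t-b)@u-.009)
e=onz(c,(-0+15,196),.118,P)
for q in [(63,175),(70,195),(570,175),(570,222),(70,235)]: 
    p=onz(c,f(*q),.075,P);print(q,p,(p-t)@u,(p-t)@x)
# shaft direction from shaft edges, wrist
print("carriage face/end block",[ (onz(c,f(*q),z,P)-t)@u for q,z in [((85,75),.086),((598,40),.1),((630,92),.1)]])
print(o["eef_pos"],R.from_quat(o["tool_rot"]).as_matrix().round(3))
```

```text
[0.53326884 0.10063162 0.128     ] [0.49944709 0.03375213 0.075     ] along 0.07361174209085497 across -0.01407439388931591
gap 0.06461174209085498
(63, 175) [0.5017932  0.00640676 0.075     ] -0.09925076372947052 -0.004280839051991194
(70, 195) [0.50707248 0.00612804 0.075     ] -0.09806333257897243 0.000870714750929525
(570, 175) [0.53689321 0.12722048 0.075     ] 0.026557721261860255 -0.0038458729730241736
(570, 222) [0.54867466 0.12411105 0.075     ] 0.026816598184611358 0.008336245839263505
(70, 235) [0.51681612 0.00217104 0.075     ] -0.0991809531748051 0.011327639156087633
carriage face/end block [np.float64(-0.08776416780816694), np.float64(0.03008334685345365), np.float64(0.03753078982457407)]
[0.53406754 0.10346454 0.23109328] [[-0.96   0.278 -0.001]
 [ 0.278  0.96   0.   ]
 [ 0.001  0.    -1.   ]]
```

apply_moves(
  plan=[0,-0.001,0,0,0,0.12,0,-0.002,0,0,0,0.24,0,-0.003,0,0,0,0.36,0,-0.003,0.01,0,0,0.48,0,-0.003,0.02,0,0,0.6,0,-0.003,0.03,0,0,0.72,0,-0.003,0.04,0,0,0.84,0,-0.003,0.05,0,0,0.96,0,-0.003,0.06,0,0,1.08,0,-0.003,0.065,0,0,1.2,0,-0.003,0.07,0,0,1.32,0,-0.003,0.07,0,0,1.44],
  grip=0.05,
)

```text
clock: 2.77
eef_pos: [0.5323, 0.1013, 0.1604]
tool_rot: [0.76, 0.65, -0.001, -0.001]
ft_force: [-0.4, -0.1, -0.8]
grip_width: 0.0503
```

apply_moves(
  plan=[0,0,0,0,0,0.07,0,0,0,0,0,0.13,0,0,0,0,0,0.13,0,0,0,0,0,0.13,0,0,0,0,0,0.13],
)

```text
clock: 3.18
eef_pos: [0.5337, 0.1007, 0.1616]
tool_rot: [0.799, 0.602, 0.0, 0.0]
ft_force: [0.2, 0.3, -0.5]
grip_width: 0.0497
```

Run:
```python
from h import *
import cv2
o=sensors.get_obs()
for k in ["clock","joint_pos","joint_vel","eef_pos","ft_force","ft_torque","grip_width"]: print(k,o[k])
print(R.from_quat(o["tool_rot"]).as_matrix().round(4))
c=optics.camera("wrist");cv2.imwrite("pics/w2.png",c["pixels"][:,:,::-1])
P=wpose(c,o)
for p in [(0.5333,.1006,.128)]: print(proj(c,p,P))
```

```text
clock 3.1833
joint_pos [ 1.86465305e-01  3.63904860e-01 -9.15828788e-03  1.19747250e+00
  6.90855681e-05  2.03662477e+00]
joint_vel [-7.52368151e-03  3.21426166e-03  6.42475500e-03 -1.46446920e-03
 -7.76877034e-05  4.02104918e-03]
eef_pos [0.53365956 0.10069989 0.16159215]
ft_force [ 0.17417232  0.29481268 -0.50359543]
ft_torque [ 0.01233843  0.04334557 -0.05718682]
grip_width 0.04970474425109185
[[ 2.757e-01  9.612e-01  2.000e-04]
 [ 9.612e-01 -2.757e-01  1.000e-04]
 [ 2.000e-04  2.000e-04 -1.000e+00]]
[277.99612173 243.63937489]
```

View pics/w2.png

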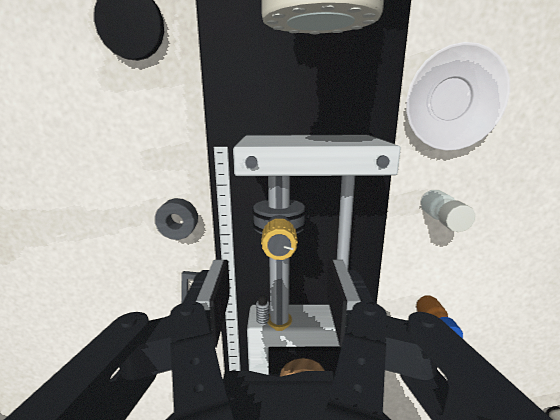

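Run:
```python
import cv2
a=cv2.imread("pics/w2.png")[170:340,220:350]; cv2.imwrite("pics/w2c.png",cv2.resize(a,None,fx=4.5,fy=4.5,interpolation=cv2.INTER_CUBIC)[:600])
```

```text
(no output)
```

View pics/w2c.png

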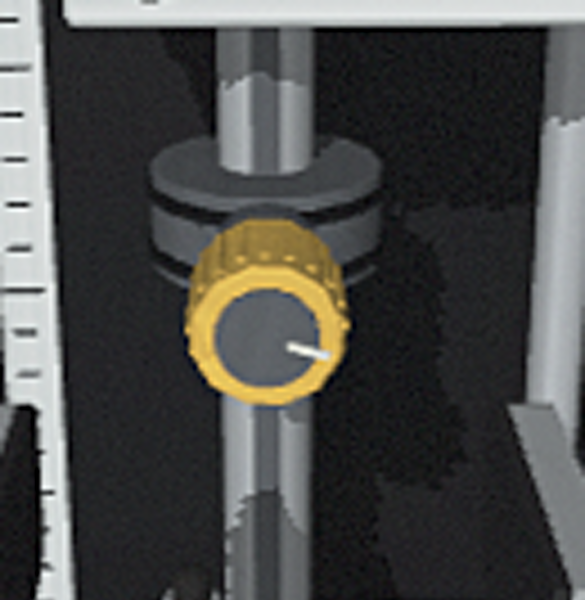

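Run:
```python
from h import *
o=sensors.get_obs();c=optics.camera("wrist");P=wpose(c,o)
t=onz(c,(278.9,244),.128,P);Rm=R.from_quat(o["tool_rot"]).as_matrix()
print(o["eef_pos"],t,Rm.T@(t-o["eef_pos"]))
```

```text
[0.53376818 0.10052802 0.16153526] [0.53388817 0.10005961 0.128     ] [-0.00042171  0.00023874  0.03353524]
```

apply_moves(
  plan=[-0.0004,0.0002,0.012,0,0,0,-0.0004,0.0002,0.026,0,0,0,-0.0004,0.0002,0.04,0,0,0,-0.0004,0.0002,0.05,0,0,0,-0.0004,0.0002,0.055,0,0,0,-0.0004,0.0002,0.055,0,0,0,-0.0004,0.0002,0.055,0,0,0],
)

```text
clock: 3.87
eef_pos: [0.5342, 0.0995, 0.1064]
tool_rot: [0.799, 0.601, -0.0, -0.0]
ft_force: [-0.4, -0.2, 0.4]
grip_width: 0.0497
```

apply_moves(
  plan=[0,0,0,0,0,0,0,0,0,0,0,0,0,0,0,0,0,0,0,0,0,0,0,0,0,0,0,0,0,0,0,0,0,0,0,0,0,0,0,0,0,0],
  grip=0.0,
)

```text
clock: 4.45
eef_pos: [0.5343, 0.0998, 0.1074]
tool_rot: [0.799, 0.601, 0.001, 0.0]
ft_force: [-2.2, 0.6, 5.0]
grip_width: 0.02
```

Run:
```python
from h import *
import cv2
o=sensors.get_obs()
for k in ["clock","eef_pos","ft_force","ft_torque","grip_width"]: print(k,o[k])
c=optics.camera("wrist");cv2.imwrite("pics/w3.png",c["pixels"][:,:,::-1])
```

```text
clock 4.45
eef_pos [0.53426446 0.09979235 0.10743502]
ft_force [-2.18296733  0.63703546  5.04982922]
ft_torque [0.14807722 0.57983009 0.00205343]
grip_width 0.020024660075788698
```

View pics/w3.png

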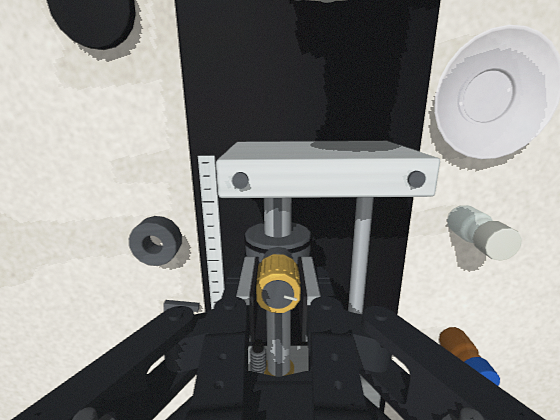

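apply_moves(
  plan=[0,0,-0.0001,0,0,-0.1,0,0,-0.0002,0,0,-0.2,0,0,-0.0003,0,0,-0.3,0,0,-0.0004,0,0,-0.4,0,0,-0.0005,0,0,-0.5,0,0,-0.0006,0,0,-0.6],
)

```text
clock: 5.0
eef_pos: [0.5343, 0.0998, 0.1076]
tool_rot: [0.584, 0.811, 0.001, 0.0]
ft_force: [-1.3, 0.7, 2.7]
grip_width: 0.0198
```

```bash
cat > st.py <<'E'
from h import *
import cv2,sys
o=sensors.get_obs();Rm=R.from_quat(o["tool_rot"]).as_matrix()
u=np.array([.2756,.961,0]);u/=np.linalg.norm(u);x=np.array([u[1],-u[0],0])
F=o["ft_force"]
print("t",o["clock"],"eef",o["eef_pos"].round(5),"F world",F.round(2),"F rail x,y",(F@x).round(2),(F@u).round(2),"T",o["ft_torque"].round(3),"j6",o["joint_pos"][5].round(3),"w",round(float(o["grip_width"]),4))
p=o["eef_pos"]-np.array([.5339,.1001,0]);print("rail off mm x,y",(p@x*1e3).round(2),(p@u*1e3).round(2))
if len(sys.argv)>1:
    c=optics.camera("wrist");cv2.imwrite(f"pics/{sys.argv[1]}.png",c["pixels"][:,:,::-1])
    cv2.imwrite(f"pics/{sys.argv[1]}c.png",cv2.resize(c["pixels"][190:390,180:380,::-1],None,fx=2.9,fy=2.9,interpolation=cv2.INTER_CUBIC))
E
python3 st.py w4
```

```text
t 5.0 eef [0.53433 0.09983 0.10756] F world [-1.29  0.7   2.74] F rail x,y -1.43 0.32 T [ 0.184  0.321 -0.246] j6 1.433 w 0.0198
rail off mm x,y 0.49 -0.14
```

View pics/w4c.png

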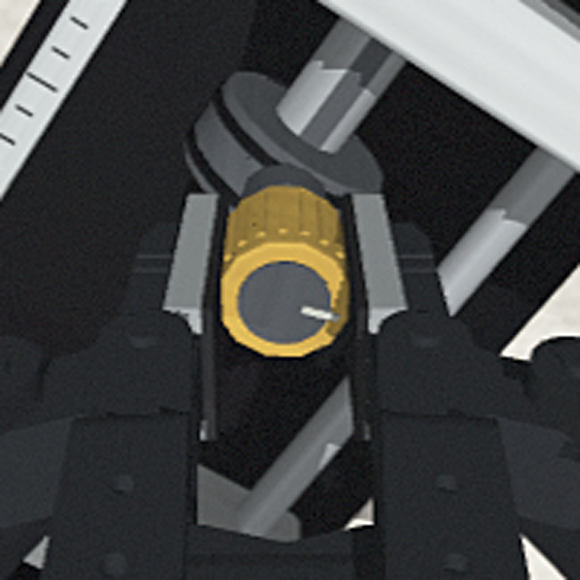

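The mark still points the same way in the tool view, so there is no slip and the screw turns with the jaws.

apply_moves(
  plan=[0,0,-0.0001,0,0,-0.12,0,0,-0.0002,0,0,-0.24,0,0,-0.0003,0,0,-0.36,0,0,-0.0005,0,0,-0.48,0,0,-0.0006,0,0,-0.6,0,0,-0.0007,0,0,-0.72,0,0,-0.0008,0,0,-0.84,0,0,-0.001,0,0,-0.96,0,0,-0.001,0,0,-1.0,0,0,-0.001,0,0,-1.0],
)

```text
clock: 5.88
eef_pos: [0.5344, 0.1, 0.1078]
tool_rot: [0.127, 0.992, 0.001, 0.0]
ft_force: [0.3, 2.4, -1.1]
grip_width: 0.0198
```

```bash
python3 st.py
```

```text
t 5.8833 eef [0.53442 0.09998 0.1078 ] F world [ 0.35  2.36 -1.06] F rail x,y -0.32 2.36 T [ 0.386 -0.065 -0.039] j6 0.438 w 0.0198
rail off mm x,y 0.53 0.03
```

apply_moves(
  plan=[0,0,-0.0002,0,0,-0.12,0,0,-0.0004,0,0,-0.24,0,0,-0.0006,0,0,-0.36,0,0,-0.0008,0,0,-0.48,0,0,-0.001,0,0,-0.6,0,0,-0.0012,0,0,-0.72,0,0,-0.0014,0,0,-0.84,0,0,-0.0015,0,0,-0.9,0,0,-0.0015,0,0,-0.9],
)

```text
clock: 6.63
eef_pos: [0.5342, 0.0999, 0.1087]
tool_rot: [-0.317, 0.948, 0.0, -0.0]
ft_force: [0.8, 1.6, -6.0]
grip_width: 0.0199
```

```bash
python3 st.py w5
```

```text
t 6.6333 eef [0.53417 0.09991 0.10865] F world [ 0.77  1.64 -6.04] F rail x,y 0.28 1.79 T [ 0.494 -0.366 -0.013] j6 -0.462 w 0.0199
rail off mm x,y 0.31 -0.11
```

View pics/w5.png

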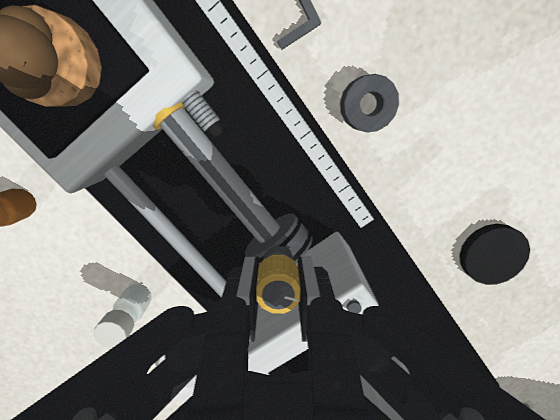

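Run:
```python
from h import *
o=sensors.get_obs();Rm=R.from_quat(o["tool_rot"]).as_matrix()
u=np.array([.2756,.961,0]);u/=np.linalg.norm(u);x=np.array([u[1],-u[0],0])
print("-y dir tool",Rm.T@-u,"x dir",Rm.T@x); print(Rm.round(4))
```

```text
-y dir tool [ 7.97745179e-01 -6.02994648e-01 -2.88844718e-04] x dir [-6.02994685e-01 -7.97744886e-01 -7.11852378e-04]
[[-7.995e-01 -6.006e-01 -6.000e-04]
 [-6.006e-01  7.995e-01  5.000e-04]
 [ 2.000e-04  7.000e-04 -1.000e+00]]
```

apply_moves(
  plan=[0.0,0.0,0.0008,0,0,0,0.002,-0.0015,0.0008,0,0,0,0.006,-0.0045,0.0008,0,0,0,0.01,-0.0075,0.0008,0,0,0,0.014,-0.0105,0.0008,0,0,0,0.018,-0.0135,0.0008,0,0,0,0.022,-0.0165,0.0008,0,0,0,0.026,-0.0195,0.0008,0,0,0,0.03,-0.0226,0.0008,0,0,0,0.034,-0.0256,0.0008,0,0,0,0.038,-0.0286,0.0008,0,0,0,0.04,-0.0301,0.0008,0,0,0],
)

```text
clock: 7.68
eef_pos: [0.5202, 0.0506, 0.1086]
tool_rot: [-0.318, 0.948, -0.0, -0.0]
ft_force: [2.6, 2.9, -4.7]
grip_width: 0.0199
```

```bash
python3 st.py w6
```

```text
t 7.6833 eef [0.52024 0.05055 0.10862] F world [ 2.59  2.88 -4.73] F rail x,y 1.69 3.49 T [ 0.541 -0.314  0.027] j6 -0.55 w 0.0199
rail off mm x,y 0.53 -51.39
```

View pics/w6.png

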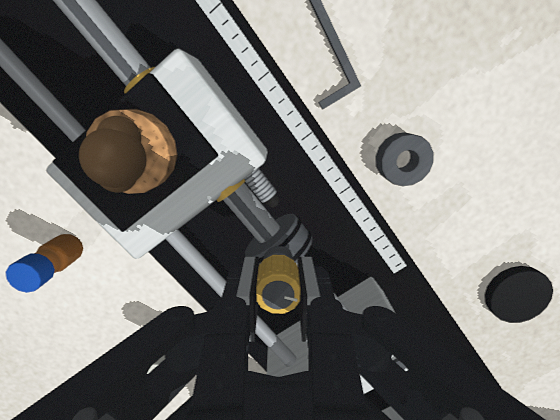

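Run:
```python
import cv2
a=cv2.imread("pics/w6.png")[150:310,200:350]; cv2.imwrite("pics/w6d.png",cv2.resize(a,None,fx=3.7,fy=3.7,interpolation=cv2.INTER_CUBIC))
```

```text
(no output)
```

View pics/w6d.png

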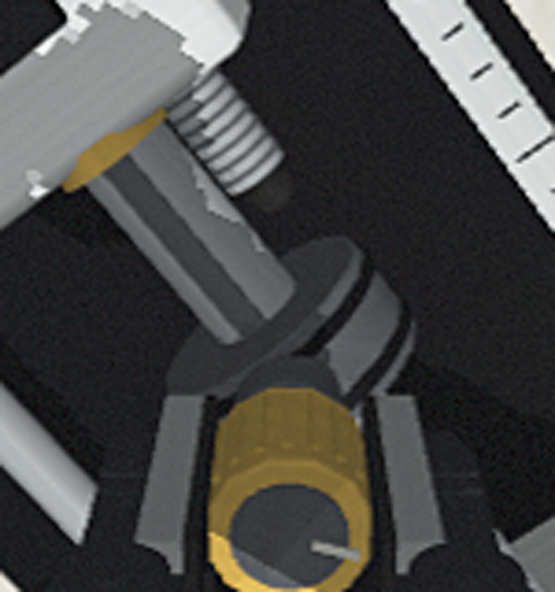

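Run:
```python
from h import *
o=sensors.get_obs();c=optics.camera("wrist");P=wpose(c,o)
u=np.array([.2756,.961,0]);u/=np.linalg.norm(u);x=np.array([u[1],-u[0],0])
f=lambda a,b:(a/3.7+200-.4,b/3.7+150-.4)
d=onz(c,f(281,201),.075,P); t=onz(c,f(290,537),.1303,P)
print(o["clock"],d,t,(t-d)@u-.009,(d-t)@x)
# collar face disc rim: axis pt at t-9mm
for z in(.1303,):
  a=t-.009*u; a[2]=.075
  for th in range(0,360,60):
    p=a+.02*np.cos(np.radians(th))*x+.02*np.sin(np.radians(th))*np.array([0,0,1]); q=proj(c,p,P); print(th,(q-np.array([199.6,149.6]))*3.7)
```

```text
7.7333 [0.49964458 0.03312443 0.075     ] [0.51931883 0.04975296 0.1303    ] 0.01240785161141022 -0.014327885379200067
0 [163.85892657 372.77747832]
60 [202.77007178 387.36172166]
120 [307.04722992 315.19969932]
180 [354.72390016 238.99231298]
240 [304.30009855 238.36312539]
300 [216.37824654 300.65091763]
```

apply_moves(
  plan=[0.001,-0.0008,0.0005,0,0,0,0.002,-0.0015,0.001,0,0,0,0.003,-0.0023,0.001,0,0,0,0.004,-0.003,0.001,0,0,0,0.005,-0.0038,0.001,0,0,0,0.006,-0.0045,0.001,0,0,0,0.007,-0.0053,0.001,0,0,0,0.0072,-0.0054,0.001,0,0,0,0.0072,-0.0054,0.001,0,0,0],
)

```text
clock: 8.53
eef_pos: [0.5182, 0.0426, 0.1082]
tool_rot: [-0.318, 0.948, -0.0, 0.0]
ft_force: [-0.5, 2.9, 6.2]
grip_width: 0.0193
```

```bash
python3 st.py
```

```text
t 8.5333 eef [0.51818 0.04263 0.10819] F world [-0.48  2.88  6.16] F rail x,y -1.25 2.64 T [0.628 0.288 0.022] j6 -0.565 w 0.0193
rail off mm x,y 0.73 -59.58
```

apply_moves(
  plan=[0.0004,-0.0003,-0.0003,0,0,0,0.0008,-0.0006,-0.0003,0,0,0,0.0012,-0.0009,-0.0003,0,0,0,0.0016,-0.0012,-0.0003,0,0,0],
)

```text
clock: 8.87
eef_pos: [0.5176, 0.0408, 0.1082]
tool_rot: [-0.318, 0.948, -0.0, 0.0]
ft_force: [-0.7, 3.5, 5.1]
grip_width: 0.0198
```

```bash
python3 st.py w7
```

```text
t 8.8667 eef [0.51761 0.04077 0.10818] F world [-0.74  3.53  5.12] F rail x,y -1.69 3.19 T [ 0.589  0.196 -0.045] j6 -0.569 w 0.0198
rail off mm x,y 0.7 -61.52
```

View pics/w7c.png

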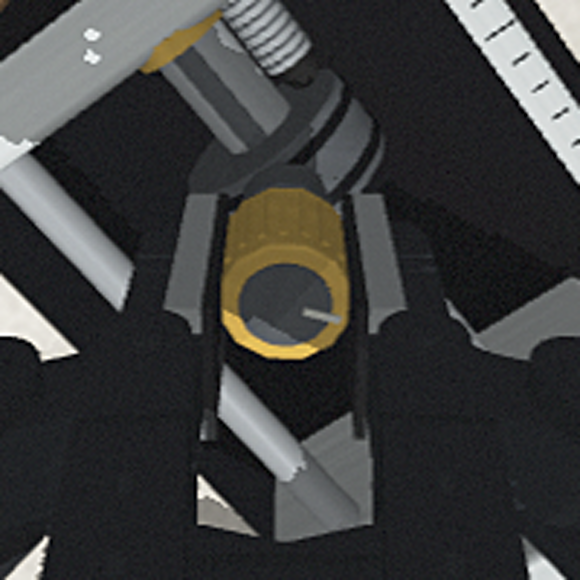

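apply_moves(
  plan=[0.0004,-0.0003,0,0,0,0,0.0004,-0.0003,0,0,0,0,0.0004,-0.0003,0,0,0,0],
)

```text
clock: 9.17
eef_pos: [0.5175, 0.0402, 0.1082]
tool_rot: [-0.318, 0.948, -0.0, 0.0]
ft_force: [-0.9, 2.6, 5.5]
grip_width: 0.0195
```

```bash
python3 st.py
```

```text
t 9.1667 eef [0.51747 0.04021 0.10821] F world [-0.93  2.6   5.46] F rail x,y -1.61 2.25 T [0.621 0.123 0.002] j6 -0.57 w 0.0195
rail off mm x,y 0.72 -62.1
```

apply_moves(
  plan=[0.0004,-0.0003,0,0,0,0,0.0004,-0.0003,0,0,0,0,0.0004,-0.0003,0,0,0,0],
)

```text
clock: 9.42
eef_pos: [0.5173, 0.0397, 0.1082]
tool_rot: [-0.318, 0.948, -0.0, 0.0]
ft_force: [-0.4, 1.6, 4.9]
grip_width: 0.0199
```

```bash
python3 st.py w8
```

```text
t 9.4167 eef [0.51733 0.03974 0.1082 ] F world [-0.38  1.58  4.94] F rail x,y -0.8 1.41 T [ 0.637  0.155 -0.025] j6 -0.57 w 0.0199
rail off mm x,y 0.71 -62.59
```

View pics/w8c.png

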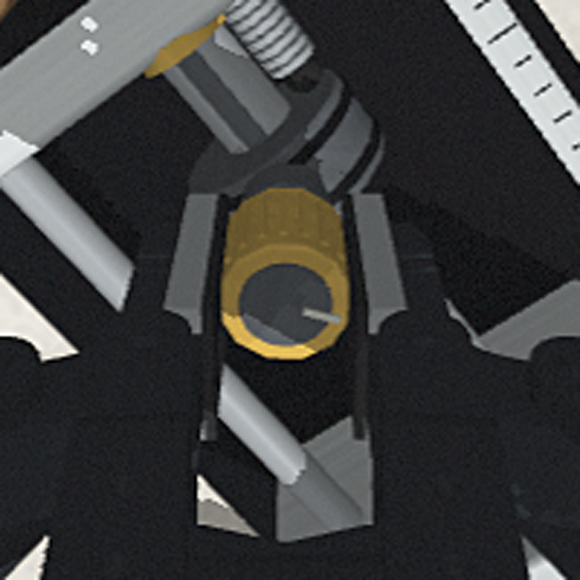

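```bash
cat > z.py <<'E'
import cv2,sys,numpy as np
a=cv2.imread(f"pics/{sys.argv[1]}.png")[185:265,250:330].astype(float); a=np.clip(255*(a/255)**.5,0,255).astype('uint8')
cv2.imwrite(f"pics/{sys.argv[1]}z.png",cv2.resize(a,None,fx=7,fy=7,interpolation=cv2.INTER_CUBIC))
E
python3 z.py w8
```

```text
(no output)
```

View pics/w8z.png

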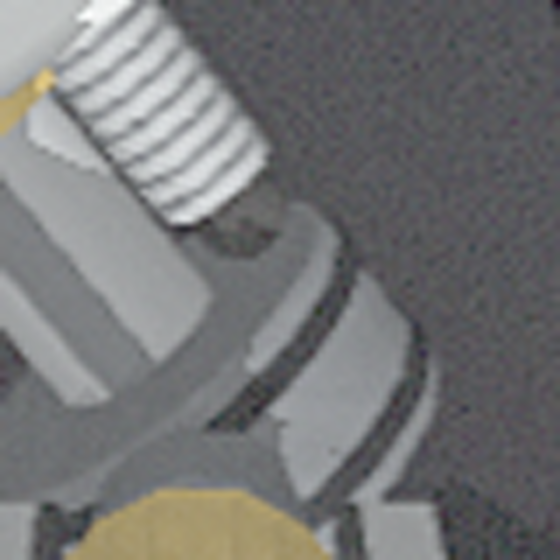

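apply_moves(
  plan=[0.0004,-0.0003,0,0,0,0,0.0004,-0.0003,0,0,0,0,0.0004,-0.0003,0,0,0,0,0.0004,-0.0003,0,0,0,0],
)

```text
clock: 9.8
eef_pos: [0.5172, 0.0393, 0.1082]
tool_rot: [-0.318, 0.948, -0.0, 0.0]
ft_force: [-0.6, 2.6, 5.4]
grip_width: 0.0199
```

```bash
python3 st.py
```

```text
t 9.8 eef [0.51718 0.03928 0.1082 ] F world [-0.57  2.56  5.4 ] F rail x,y -1.25 2.31 T [ 0.567  0.152 -0.022] j6 -0.571 w 0.0199
rail off mm x,y 0.7 -63.07
```

apply_moves(
  plan=[0.0004,-0.0003,0,0,0,0,0.0004,-0.0003,0,0,0,0,0.0004,-0.0003,0,0,0,0,0.0004,-0.0003,0,0,0,0],
)

```text
clock: 10.13
eef_pos: [0.5171, 0.0389, 0.1082]
tool_rot: [-0.318, 0.948, -0.0, 0.0]
ft_force: [-1.1, 3.4, 4.9]
grip_width: 0.0197
```

```bash
python3 st.py w9; python3 z.py w9
```

```text
t 10.1333 eef [0.5171  0.03888 0.10821] F world [-1.12  3.43  4.86] F rail x,y -2.02 2.99 T [0.674 0.134 0.036] j6 -0.572 w 0.0197
rail off mm x,y 0.72 -63.48
```

View pics/w9z.png

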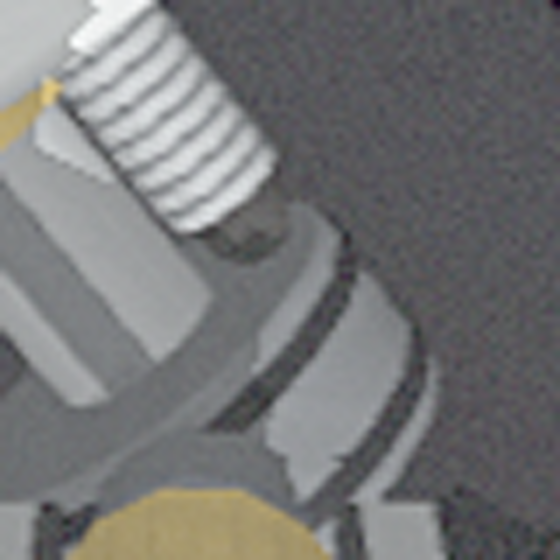

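```bash
cat > av.py <<'E'
from h import *
import cv2,sys
u=np.array([.2756,.961,0]);u/=np.linalg.norm(u);x=np.array([u[1],-u[0],0])
F=[];T=[];p=[]
for i in range(8):
    o=sensors.get_obs();F.append(o["ft_force"]);T.append(o["ft_torque"]);p.append(o["eef_pos"]); c=optics.camera("wrist")
F=np.array(F);m=F.mean(0);s=F.std(0)/8**.5
e=np.mean(p,0)-np.array([.5339,.1001,0])
print("t",o["clock"],"Frail x,y,z",(m@x).round(2),(m@u).round(2),m[2].round(2),"+-",s.round(2),"Tz",np.mean(T,0)[2].round(3),np.std(T,0)[2].round(3),"off",(e@x*1e3).round(2),(e@u*1e3).round(2),np.mean(p,0)[2].round(4),"j6",o["joint_pos"][5].round(3),"w",o["grip_width"])
if len(sys.argv)>1: cv2.imwrite(f"pics/{sys.argv[1]}.png",c["pixels"][:,:,::-1])
E
python3 av.py
```

```text
t 10.5333 Frail x,y,z -1.24 2.93 5.14 +- [0.14 0.16 0.26] Tz 0.009 0.029 off 0.72 -63.47 0.1082 j6 -0.572 w 0.019900490470844204
```

apply_moves(
  plan=[0.0004,-0.0003,0,0,0,0,0.0004,-0.0003,0,0,0,0],
)

```text
clock: 10.75
eef_pos: [0.517, 0.0386, 0.1082]
tool_rot: [-0.318, 0.948, 0.0, 0.0]
ft_force: [0.5, 3.7, 4.7]
grip_width: 0.02
```

```bash
python3 av.py
```

```text
t 11.1 Frail x,y,z -1.2 2.89 5.0 +- [0.19 0.13 0.23] Tz -0.048 0.027 off 0.72 -63.77 0.1082 j6 -0.573 w 0.019491198861905486
```

apply_moves(
  plan=[0.0004,-0.0003,0,0,0,0,0.0004,-0.0003,0,0,0,0],
)

```text
clock: 11.32
eef_pos: [0.5169, 0.0383, 0.1082]
tool_rot: [-0.318, 0.948, 0.0, 0.001]
ft_force: [0.1, 4.0, 5.3]
grip_width: 0.0198
```

```bash
python3 av.py w10; python3 z.py w10
```

```text
t 11.6667 Frail x,y,z -0.96 4.16 5.18 +- [0.1  0.16 0.13] Tz -0.023 0.027 off 0.72 -64.07 0.1082 j6 -0.574 w 0.01979579757707006
```

View pics/w10z.png

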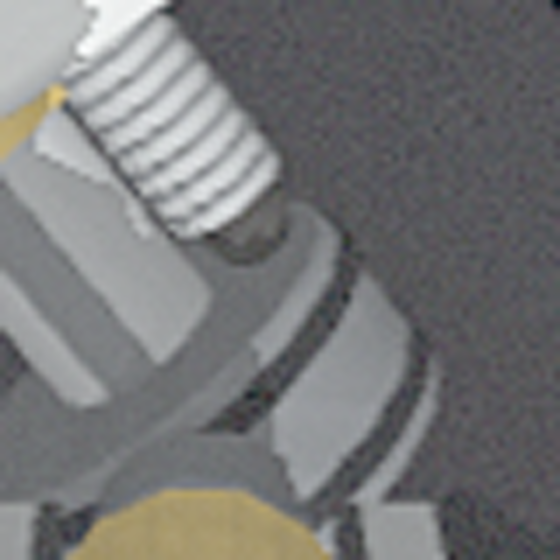

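apply_moves(
  plan=[0.0003,-0.0002,0,0,0,0,0.0003,-0.0002,0,0,0,0],
)

```text
clock: 11.88
eef_pos: [0.5169, 0.0381, 0.1082]
tool_rot: [-0.318, 0.948, 0.0, 0.001]
ft_force: [0.0, 4.1, 4.5]
grip_width: 0.0199
```

```bash
python3 av.py w11; python3 z.py w11
```

```text
t 12.2333 Frail x,y,z -1.5 4.58 4.81 +- [0.15 0.21 0.24] Tz -0.022 0.036 off 0.71 -64.3 0.1082 j6 -0.575 w 0.01995763129874236
```

apply_moves(
  plan=[0,0,0.0001,0,0,0.1,0,0,0.0002,0,0,0.2,0,0,0.0003,0,0,0.3,0,0,0.0004,0,0,0.4,0,0,0.0005,0,0,0.5,0,0,0.0006,0,0,0.6,0,0,0.0006,0,0,0.6],
)

```text
clock: 12.87
eef_pos: [0.517, 0.038, 0.1077]
tool_rot: [-0.022, 1.0, 0.0, 0.001]
ft_force: [0.3, 4.7, 5.2]
grip_width: 0.0194
```

```bash
python3 av.py w12; python3 z.py w12
```

```text
t 13.2167 Frail x,y,z -1.61 4.27 5.51 +- [0.18 0.15 0.19] Tz -0.007 0.022 off 0.84 -64.37 0.1077 j6 0.025 w 0.019672051422331416
```

View pics/w12.png

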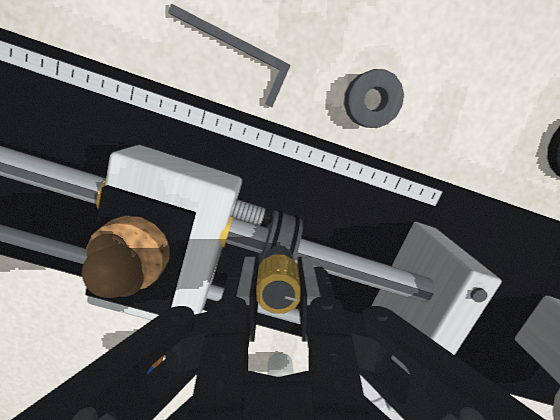

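apply_moves(
  plan=[0,0,0.0001,0,0,0.1,0,0,0.0002,0,0,0.2,0,0,0.0003,0,0,0.3,0,0,0.0004,0,0,0.4,0,0,0.0005,0,0,0.5,0,0,0.0006,0,0,0.6,0,0,0.0007,0,0,0.7,0,0,0.0007,0,0,0.7],
)

```text
clock: 13.93
eef_pos: [0.517, 0.0379, 0.1076]
tool_rot: [0.322, 0.947, 0.001, 0.001]
ft_force: [-1.3, 3.2, 8.5]
grip_width: 0.0201
```

```bash
python3 av.py w13; python3 z.py w13
```

```text
t 14.2833 Frail x,y,z -2.39 3.18 8.93 +- [0.15 0.21 0.19] Tz 0.115 0.026 off 0.93 -64.49 0.1076 j6 0.725 w 0.019723735095983314
```

View pics/w13.png

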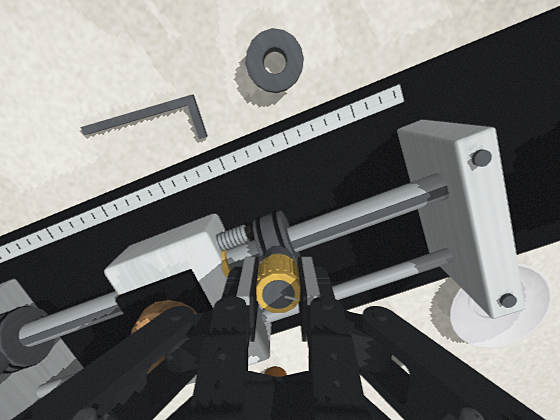

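apply_moves(
  plan=[0,0,0,0,0,0.1,0,0,0.0001,0,0,0.2,0,0,0.0001,0,0,0.3,0,0,0.0002,0,0,0.4,0,0,0.0002,0,0,0.5,0,0,0.0003,0,0,0.6,0,0,0.0003,0,0,0.7,0,0,0.0003,0,0,0.7],
)

```text
clock: 15.0
eef_pos: [0.5169, 0.0378, 0.1075]
tool_rot: [0.627, 0.779, 0.001, 0.001]
ft_force: [-2.2, 3.3, 10.2]
grip_width: 0.0196
```

```bash
python3 av.py w14
```

```text
t 15.35 Frail x,y,z -2.72 2.95 9.91 +- [0.23 0.13 0.11] Tz 0.155 0.028 off 0.86 -64.62 0.1075 j6 1.425 w 0.019856476299035218
```

View pics/w14.png

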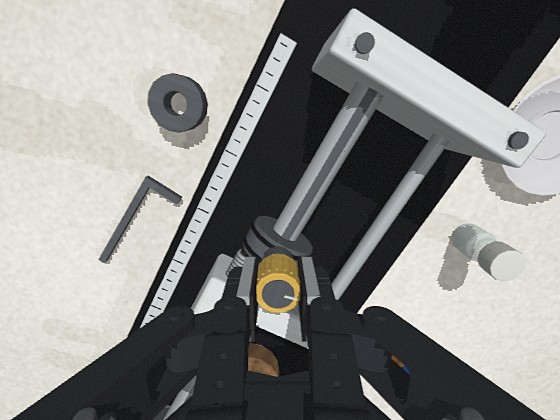

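apply_moves(
  plan=[0,0,0,0,0,0.1,0,0,0,0,0,0.2,0,0,0,0,0,0.3,0,0,0.0001,0,0,0.4,0,0,0.0001,0,0,0.5,0,0,0.0001,0,0,0.5,0,0,0.0001,0,0,0.5],
)

```text
clock: 15.98
eef_pos: [0.5168, 0.0377, 0.1074]
tool_rot: [0.799, 0.601, 0.001, 0.0]
ft_force: [-2.8, 3.1, 10.0]
grip_width: 0.0199
```

```bash
python3 av.py w15
python3 - <<'E'
import cv2,numpy as np
h=[]
for n in ["w3","w13","w14","w15"]:
    h.append(cv2.resize(cv2.imread(f"pics/{n}.png")[235:335,230:330],None,fx=3.9,fy=3,interpolation=cv2.INTER_CUBIC)[:,:390])
cv2.imwrite("pics/cmp.png",np.vstack([np.hstack(h[:2]),np.hstack(h[2:])]))
E
```

```text
t 16.3333 Frail x,y,z -3.14 2.39 10.76 +- [0.15 0.19 0.2 ] Tz 0.333 0.023 off 0.77 -64.66 0.1074 j6 1.924 w 0.019908742144268465
```

View pics/cmp.png

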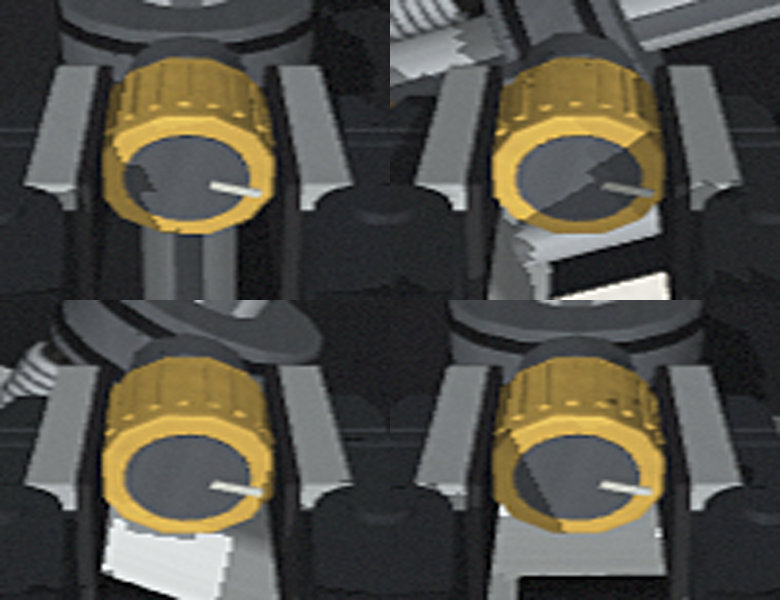

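View pics/w15.png

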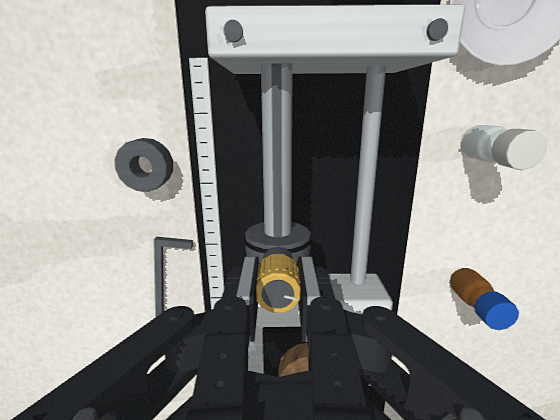

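apply_moves(
  plan=[0,0,-0.0008,0,0,0,0,0,-0.0008,0,0,0],
)

```text
clock: 16.55
eef_pos: [0.5168, 0.0377, 0.1075]
tool_rot: [0.799, 0.601, 0.0, 0.0]
ft_force: [-1.0, 2.4, 7.0]
grip_width: 0.0198
```

apply_moves(
  plan=[0,0,0,0,0,0,0,0,0,0,0,0,0,0,0,0,0,0,0,0,0,0,0,0,0,0,0,0,0,0,0,0,0,0,0,0],
  grip=0.045,
)

```text
clock: 17.05
eef_pos: [0.5162, 0.0373, 0.1067]
tool_rot: [0.8, 0.601, -0.0, -0.0]
ft_force: [1.4, -0.4, -0.6]
grip_width: 0.0449
```

```bash
python3 av.py w16; python3 z.py w16
```

```text
t 17.4 Frail x,y,z 0.12 -0.08 -0.37 +- [0.22 0.13 0.12] Tz -0.01 0.018 off 0.43 -65.06 0.1069 j6 1.925 w 0.0449053697352303
```

View pics/w16.png

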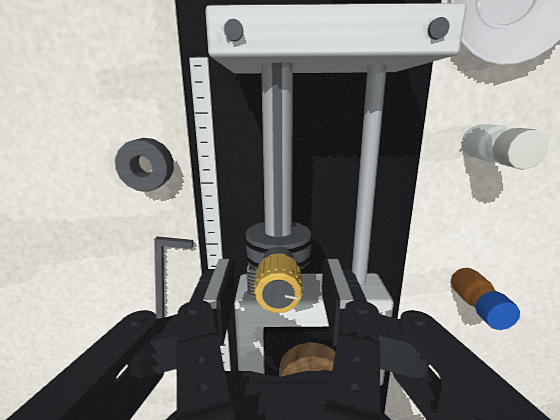

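apply_moves(
  plan=[0,0,-0.005,0,0,0,0,0,-0.015,0,0,0,0,0,-0.03,0,0,0,0,0,-0.05,0,0,0,0,0,-0.07,0,0,-0.12,0,0,-0.09,0,0,-0.24,0,0,-0.11,0,0,-0.36,0.02,0,-0.12,0,0,-0.48,0.04,0,-0.125,0,0,-0.6,0.06,0,-0.125,0,0,-0.72,0.066,0,-0.125,0,0,-0.84,0.066,0,-0.125,0,0,-0.96],
)

```text
clock: 18.45
eef_pos: [0.5355, 0.1027, 0.2333]
tool_rot: [0.428, 0.904, 0.001, 0.001]
ft_force: [0.0, 0.7, -0.7]
grip_width: 0.0449
```

apply_moves(
  plan=[0,0,0,0,0,-0.12,0,0,0,0,0,-0.24,0,0,0,0,0,-0.36,0,0,0,0,0,-0.48,0,0,0,0,0,-0.6,0,0,0,0,0,-0.61,0,0,0,0,0,-0.61,0,0,0,0,0,-0.61],
)

```text
clock: 19.12
eef_pos: [0.5349, 0.101, 0.2326]
tool_rot: [0.142, 0.99, 0.0, 0.0]
ft_force: [0.0, -0.4, 0.2]
grip_width: 0.0448
```

```bash
python3 av.py w17
python3 - <<'E'
import cv2,numpy as np
from h import *
a=cv2.imread("pics/w17.png")[145:265,110:300]; cv2.imwrite("pics/w17c.png",cv2.resize(a,None,fx=4,fy=4,interpolation=cv2.INTER_CUBIC))
for n in ["side","scene"]:
    c=optics.camera(n);cv2.imwrite(f"pics/{n}1.png",c["pixels"][:,:,::-1])
k=[cv2.resize(cv2.imread(f"pics/side{i}.png")[190:325,190:330],None,fx=2.8,fy=2.8,interpolation=cv2.INTER_CUBIC) for i in (0,1)]
cv2.imwrite("pics/sidecmp.png",np.hstack(k))
E
```

```text
t 19.4667 Frail x,y,z 0.17 -0.12 -0.16 +- [0.1  0.2  0.11] Tz -0.012 0.037 off 0.63 1.08 0.2322 j6 0.47 w 0.044938774289516245
```

View pics/w17c.png

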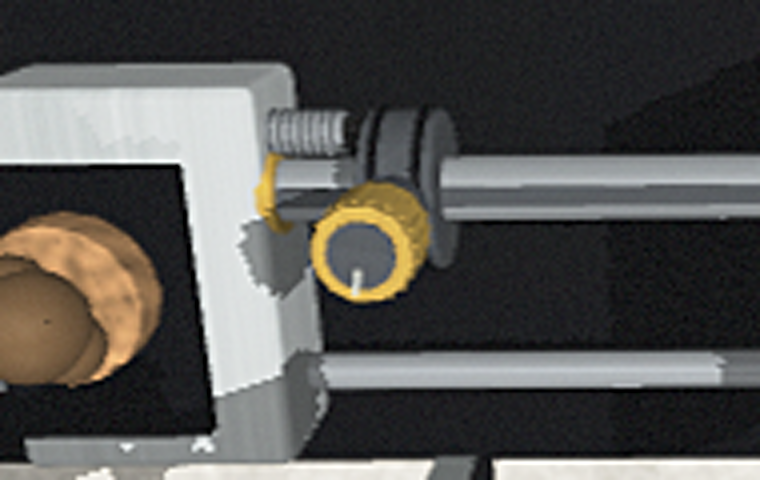

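View pics/sidecmp.png

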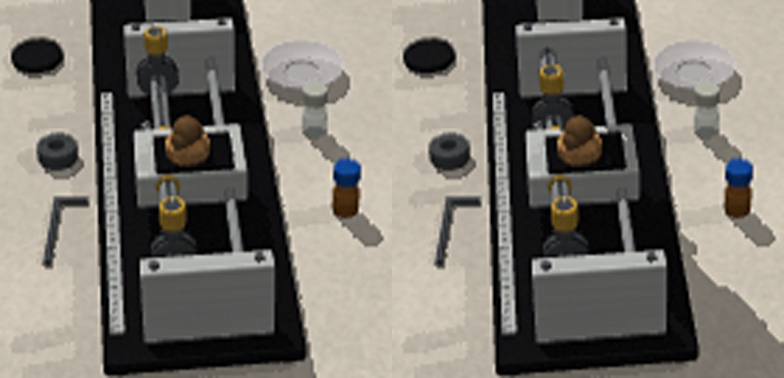

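Run:
```python
import cv2,numpy as np
from h import *
u=np.array([.2756,.961,0])
for n,boxes in [("side",{"car":(236,234,44,28),"block":(238,278,52,36),"endscrew":(244,258,16,14),"base":(225,200,14,110),"lensblock":(232,196,44,14)}),("scene",{"car":(250,183,34,38),"block":(216,155,40,30),"base":(300,270,60,40)})]:
    a,b=[cv2.cvtColor(cv2.imread(f"pics/{n}{i}.png"),cv2.COLOR_BGR2GRAY).astype(np.float32) for i in(0,1)]
    c=optics.camera(n)
    p=np.array([.50,-.03,.08]);d=proj(c,p+u*.001)-proj(c,p); print(n,"px per mm along y",d.round(3))
    for k,(x,y,w,h) in boxes.items():
        A=a[y:y+h,x:x+w];B=b[y:y+h,x:x+w]
        W=np.eye(2,3,dtype=np.float32)
        try:
            cc,W=cv2.findTransformECC(A,B,W,cv2.MOTION_TRANSLATION,(3,200,1e-6),None,1); print(k,W[:,2],round(cc,4),"mm",(W[:,2]@d/(d@d)).round(2))
        except Exception as e: print(k,"fail")
```

```text
side px per mm along y [-0.022 -0.246]
car [-0.05599722 -0.01364248] 0.9542 mm 0.08
block [-0.01841395  0.00198981] 0.9996 mm -0.0
endscrew [0.00186574 0.01059106] 0.9997 mm -0.04
base [0.00055055 0.00168573] 0.9998 mm -0.01
lensblock [0.01800865 0.07213856] 0.9577 mm -0.3
scene px per mm along y [0.222 0.193]
car [-0.10529315 -0.10555764] 0.9214 mm -0.51
block [-0.01059949  0.00460085] 0.9966 mm -0.02
base [0.0044004  0.01235829] 0.9945 mm 0.04
```

Run:
```python
import cv2
for n,(y,x) in {"w1":(165,165),"w17":(165,165)}.items():
    a=cv2.imread(f"pics/{n}.png")[y:y+60,x:x+75]
    a=(255*(a/255.)**.6).astype('uint8')
    cv2.imwrite(f"pics/{n}q.png",cv2.resize(a,None,fx=10,fy=10,interpolation=cv2.INTER_CUBIC))
```

```text
(no output)
```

View pics/w1q.png

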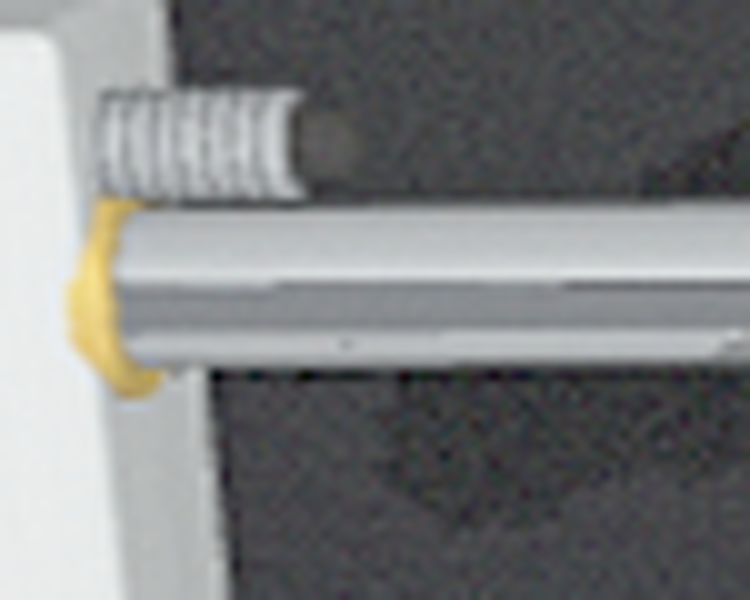

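View pics/w17q.png

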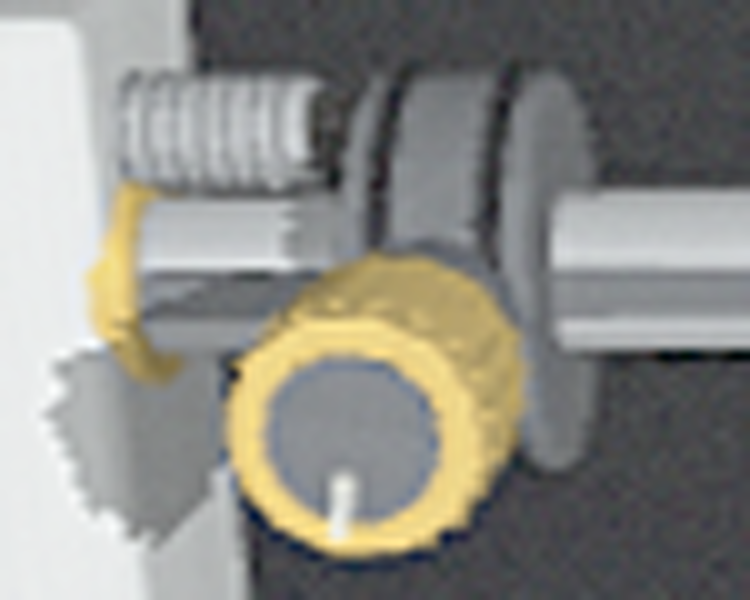

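Run:
```python
from h import *
u=np.array([.2756,.961,0]);u/=np.linalg.norm(u);x=np.array([u[1],-u[0],0]);Z=np.array([0,0,1.])
o=sensors.get_obs();c=optics.camera("wrist")
g=lambda a,b:(a/10+165-.45,b/10+165-.45)
P=wpose(c,o)
t=onz(c,g(353,434),.128,P);b17=onz(c,g(318,130),.075,P);k17=onz(c,g(143,300),.075,P)
# w1 pose
T=np.eye(4);T[:3,:3]=R.from_quat([.14124618,.98997424,.00009,-.00072]).as_matrix();T[:3,3]=[.53407,.10346,.23109]
P1=T@c["tool_from_camera"]
b1=onz(c,g(297,143),.075,P1);d1=onz(c,g(358,143),.075,P1);k1=onz(c,g(122,310),.075,P1)
print("dome protr",(d1-b1)@u*1e3,"collar face - barrel",(t-b17)@u*1e3-9,"barrel shift",(b17-b1)@u*1e3,"bush shift",(k17-k1)@u*1e3,"face vs dome initial",(t-d1)@u*1e3-9)
a=t-.009*u-.0*x;a[2]=.075
for off in (-1,0,1):
  print(off,[((proj(c,a+u*off*1e-3+.02*np.cos(r)*-x+.02*np.sin(r)*Z,P)-164.55)*10).round() for r in np.radians([0,30,60,80])])
```

```text
dome protr 5.995424426092159 collar face - barrel 5.877338472616209 barrel shift -0.2679178794683511 bush shift -0.29121909270136537 face vs dome initial -0.3860038329443025
-1 [array([362.,  69.]), array([340., 119.]), array([328., 213.]), array([328., 287.])]
0 [array([373.,  69.]), array([351., 119.]), array([339., 213.]), array([338., 287.])]
1 [array([383.,  69.]), array([361., 119.]), array([349., 212.]), array([349., 287.])]
```

apply_moves(
  plan=[0,-0.01,0,0,0,0,0,-0.025,0,0,0,0,0,-0.04,0.01,0,0,0,0,-0.055,0.02,0,0,0,0,-0.068,0.03,0,0,0,0,-0.074,0.035,0,0,0,0,-0.074,0.035,0,0,0,0,-0.074,0.035,0,0,0],
)

```text
clock: 20.43
eef_pos: [0.5141, 0.0296, 0.1971]
tool_rot: [0.141, 0.99, 0.0, -0.0]
ft_force: [-0.5, 0.5, -0.1]
grip_width: 0.0453
```

```bash
python3 av.py w18;  python3 - <<'E'
import cv2
a=cv2.imread("pics/w18.png")[125:195,225:325]
a=(255*(a/255.)**.5).astype('uint8')
cv2.imwrite("pics/w18q.png",cv2.resize(a,None,fx=8,fy=8,interpolation=cv2.INTER_CUBIC))
E
```

```text
t 20.7833 Frail x,y,z -0.22 0.19 -0.03 +- [0.26 0.17 0.12] Tz -0.009 0.033 off 0.7 -72.43 0.1975 j6 0.341 w 0.045034856509370336
```

View pics/w18q.png

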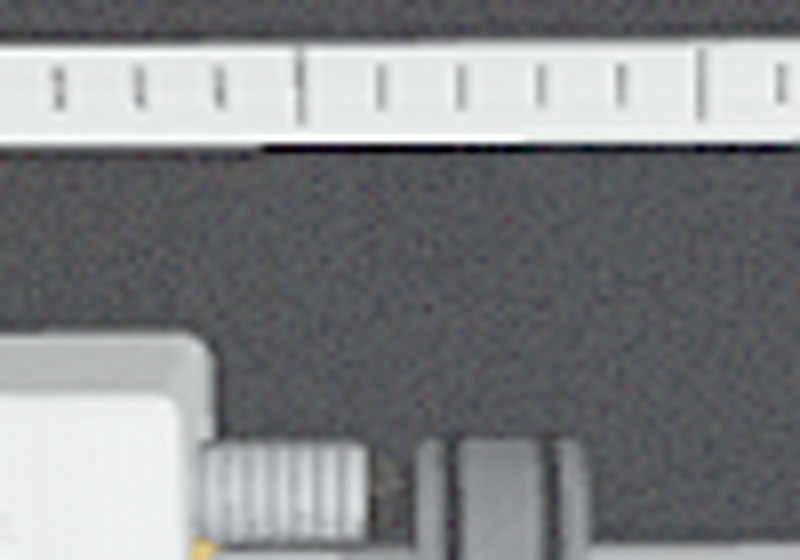

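```bash
python3 -c "
from workcell import bot,sensors
print(bot.job_done(), sensors.get_obs()['clock'])"
```

```text
the job is handed in; nothing more can be done
the job is handed in; nothing more can be done
```

I slackened the lens-side thumbscrew by 2.5 rad, until its torque fell to about 0.01 N m. I slid the collar about 64 mm along the shaft until it bore on the carriage's buffer. Then I turned the screw back the same 2.5 rad, opened the jaws, backed off and handed the job in at about 21 s of the 72 s. No verdict was reported.

**Checks that agreed**
- **Screw:** the torque at the end of tightening was 0.33 ± 0.02 N m, within the finger-tight range. The mark on the head showed no slip in the jaws.
- **Collar on the buffer:** while pushing, the force rose from about 2.9 N of sliding drag to about 4.6 N. That puts about 2 N on the buffer, under the carriage's 5 N drag. A close-up after release shows the barrel end about 4.9 mm from the collar face. The dome stood out about 6 mm at the start, so it is pressed in by roughly 0.5 to 1 mm.
- **Far-end collar and rail:** image comparison of the far-end screw, the end block and the base plate showed shifts of less than 0.1 mm.
- **Other objects:** the tools and other objects in the side view look unmoved.
- **Robot:** the measured force was back to zero after letting go.

**Checks that disagreed**
- **Carriage:** its measured shift was +0.1 mm in the side camera, −0.5 mm in the scene camera and −0.3 mm in the wrist camera. The first two compare patches with changed shadows at about 4 mm per pixel. All are under the 1.5 mm limit.
- **Buffer contact:** an earlier wrist view from farther away gave only 0.1 to 0.4 mm of compression, about the size of its error. The force readings and the later close-up are the stronger evidence that the collar touches.

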